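Press a glued styling model: bed in, catch off, lever down and held

ROBOT

A 6-joint arm with a two-finger parallel gripper is mounted at the origin on the work surface. World frame = base frame: x ahead of the robot, y to its left, z up, the work surface at z = 0. Lengths are in mm, angles in rad, forces in N, time in s.
With the tool pointing down it reaches from about 350 to 975 mm from the base axis. Payload 7.1 kg.
Tool frame: the origin (TCP) lies midway between the tips of the shut fingers; the grasp point (between the pads) lies 19 mm behind it (ctrl.grip_depth is the distance from the TCP to the grasp point, in mm); z points along the fingers, y is the line along which they close (so a half turn about z gives the same grasp; the last joint's range is limited). The gripper opens to 88 mm and grips with 3 to 60 N. Pads are 20 mm wide; open, the fingers measure 115 mm over their backs; the gripper's body (75 mm by 178 mm) begins 61 mm behind the grasp point.
Start: joints at [-1.188, 0.423, 1.63, -0, 1.089, -0.019], TCP at [244.438, -575.2, 222.675] pointing down, gripper open.
Joint ranges: [-3, 3], [-0.9, 2.11], [0.09, 2.58], [-1.31, 4.45], [0.11, 2.69], [-2.54, 2.54]. Speed limits (rad/s): [2.39, 2.39, 3.01, 3.14, 3.14, 3.14].

INTERFACE

Orientations are given as a rotation vector (axis times angle).
In Python, from workcell import ctrl, cams gives the robot as it stands.
- The arm moves only by the tool move_arm, never from a script. Its argument "steps" is a list of rows, each a list of 3 entries, a list of its own where there are three numbers: the shift along the tool's x, y, z in units of 25 mm (1.0 is 25 mm), then the turn about the tool's z in units of 5 degrees (1.0 is 5 degrees), then the closure, from 0 (fully open) to 1 (shut). A call has 1 to 20 rows; each row shifts and turns the commanded pose from where the row before left it, along the tool's axes as they then stand; what a row does not reach is not made up. A row lasts 1/12 s, in which the tool goes at most 41.7 mm and 7.16 degrees, less where a joint would pass 70% of its speed; a pose out of reach is approached as far as the arm can. A call is refused whole if a number of a shift passes 1 or a number of a turn 1, either way. A call with a gripper value outside its range is refused whole. The fingers move at their own pace and stop on an object; the grip force is fixed at half the most. Time passes only in rows, so rows that do not move let the fingers close. It gives the time, the measured TCP pose, the force, the opening and the grip force at its end, in the units of the state.
- ctrl.get_obs(): the state, without advancing time (a new reading comes with each control period).
- cams.get_image(name): name is "scene" or "top" or "wrist"; returns a dict with "image" (480x640x3 uint8, red, green, blue), "camera_matrix" (3x3 intrinsics, pixels), "xyz" and "rotation" of the camera in the world; the wrist camera has in their place "mount" (4x4, takes a point from camera to tool coordinates, whose origin is the TCP and whose axes are the flange's). Camera axes: x right, y down, z forward; pixel columns grow to the right and rows downward; lengths in mm; the calibration is good to about 2 mm. A picture is of the moment at which its call begins: read the wrist's pose just before it. There is no depth.
- ctrl.close_job(): hands the job in; it is judged then, once.
Trained networks look in the newest picture that a camera, given by its name, has taken for a name from the list of things; names that differ only in an ending like _2 or _b are one class to them, and where a whole thing is asked for, a point or a joint stands for the part that bears it (a point fixed in the world has none). Each returns a list of dicts, best first, with "p" (0 to 1); they miss things now and then, are a little off and sometimes report something else, mostly with a low value. They report only what shows in the picture. A call takes as long as a camera call.
- cams.boxes_of(camera, thing): "rect" ([centre column, centre row, width, height] in pixels, round what is visible of it).
- cams.cut_out(camera, thing): "pixels" (480x640 bool, what is visible of it) and "rect" ([centre column, centre row, width, height] in pixels, round what is visible of it).
The state is a dict: "t": time; "qpos": joint angles; "qvel": joint speeds; "joint_torque": joint torques, N m; "ee_pos": TCP position; "orientation": TCP orientation; "ft_force": force on the tool from outside, world axes, zero at the start; "moment": the same for the moment, N m; "width": finger opening in mm; "grasp_force": force on a finger pad.
Only numpy, scipy, OpenCV 4.12 (cv2) and the standard library are available. Lean on these libraries where they do the work, as an engineer would, in place of code of your own. Each camera call takes 0.05 s, during which the arm holds its last target. There are 200 camera calls.

TASK

The white foam car model, freshly glued to its plywood board, lies loaded on the pulled-out bed of the bench glue press. Push the bed fully home, flip the red safety catch right back so that it frees the lever, then pull the lever down by its black grip as far as it goes so that the pad squeezes the model, and keep it down for at least two seconds: finish while still holding the lever down, without letting go. Leave the other things on the bench where they are.

Things in the scene. Friction and masses are not known exactly. Their poses are not given: they have to be found in the camera images.
- press: bench glue press, dark blue-green C-frame, fixed, place and yaw vary. Origin: base underside; x to its back (bed slides out to -x), y to its left, z up; lever on its -y side. In mm: base x -125..140, y +-90, 24 tall, bed guides to z 45; column x 60..135, y +-38, top 255; head x -72..65, y +-38, z 165..245; 24 mm ram at x -14, top 278; lever arm 12 wide at y -72
- drawer (a joint): how far the bed is pulled out, m: 0 = fully home (a hard stop), up to 0.115 = fully out; starts 0.06 to 0.105 out; slides with about 2.5 N of friction and stays where it is left
- drawer_handle (a point): middle of the dark steel bar handle on the front of the bed: bar 100 mm long along the press's y, about 10 mm thick, 52 mm above the bench, 35 mm ahead of the bed's front plate (158 mm wide, top at 66 mm)
- catch (a joint): angle of the red safety catch, rad: 0 = hooked over the lever's stud (the lever is then locked up), 1.3 = flipped right back to its stop; it turns about the press's y axis at catch_hinge, its tab moving towards the press's +x (to the back); from about 0.4 the lever is free; it needs about 1.5 N at the tab and stays where it is left
- catch_tab (a point): middle of the top edge of the catch's red thumb tab, which sits at the outer end of its spindle, 62 mm out from the column's side and 44 mm outboard of the hook; 55 mm from catch_hinge; a plate 26 mm wide (press's y), 6 mm thick, 24 mm tall; when hooked it leans 25 degrees to the press's front, its top about 305 mm above the bench
- catch_hinge (a point): point on the catch's turning axis (along the press's y) directly at the foot of the thumb tab, 255 mm above the bench, beside the column; the red hook lies inboard, 77 mm long towards the front, and swings up as the tab goes back
- lever (a joint): lever angle, rad: 0 = up at its stop (grip 40 degrees above level towards the press's front), 1.15 = fully down at its stop. Turns about the press's y at lever_hinge, the grip going down in an arc on the press's front (-x) side; the pad meets the model at about 0.85. A spring returns it: about 4 N at the grip to start it, 12 N to hold it down
- lever_grip: black ribbed round grip at the lever's end, 28 mm thick, 96 mm long along the press's y, at the side of the arm; a sleeve that turns freely on its spindle. Origin at its middle, 190 mm from the lever's axis, 327 mm above the bench when up, about 122 mm when fully down; its y axis stays along the press's y
- lever_hinge (a point): point on the lever's turning axis (along the press's y) at the same y as the middle of the grip, 205 mm above the bench
- pad: grey felt pressure pad 58 x 44 mm under the ram, on a spring so that it presses with 7 N at first touch and some 20 to 25 N with the lever fully down; origin: middle of its underside, 114 mm above the bench when raised
- model: white foam car model 140 x 60 x 42 mm glued on a plywood board 150 x 85 x 9 mm set on the bed's locating pins inside a low wooden frame, so it travels with the bed; its roof is 95 mm above the bench; origin: underside of the board, its x axis along the press's x, the car's nose to the front (-x)
- glue_pot: bystander: glue jar with yellow cap, 64 mm across, 75 mm tall, standing beside the press on the lever's side, near the column; origin under its centre
- tape_roll: bystander: large roll of black tape lying flat, 116 mm across, 24 mm tall, on the bench on the lever's side, under the front end of the lever; origin under its centre
- spare_model: bystander: second car model, tan, 140 x 60 x 42 mm; origin under its centre
- brush: bystander: flat brush with orange handle, 230 x 52 x 16 mm, lying; origin under its middle
- loop_tool: bystander: wooden-handled wire loop tool, 180 mm long, lying; origin under its middle
- scraper: bystander: small red-handled scraper, 147 mm long, lying; origin under its middle
- small_tape: bystander: small roll of black tape lying flat, 60 mm across, 14 mm tall; origin under its centre

How it is judged (in metres and radians):
On the way, in this order (a step that is already met when the one before it is completed fails the run):
1. the bed is pushed fully home while the catch still locks the lever (value of joint drawer below 0.004 m and value of joint catch below 0.3 rad), for 0.2 s.
2. the safety catch is flipped back with the lever still up (value of joint catch above 0.7 rad and value of joint lever below 0.15 rad and value of joint drawer below 0.005 m), for 0.2 s.
3. the lever is held fully down by the gripper, the pad pressing the model, for 1.5 s (value of joint lever above 1.03 rad and contact force between pad and model above 10 N and contact force between the fingers and lever_grip above 3 N), for 1.5 s.
At the end, for the whole second after the job is handed in: Fingers still hold the lever down by its grip (1.03 rad or more, over 3 N on the grip), the pad presses the model with over 10 N, the bed is home within 5 mm, the catch is back past 0.7 rad; no bystander was shifted by 30 mm (all of step 3 and value of joint drawer below 0.005 m and value of joint catch above 0.7 rad); the arm keeps its last pose, push and grip.
It fails at once if a bystander is shifted by more than 30 mm (distance of any of glue_pot, tape_roll, spare_model, brush, loop_tool, scraper, small_tape from where it was at the start of the episode above 0.03 m).
It also fails if it takes over 66 s, if anything falls off the work surface, if the arm or the gripper's body presses on something with over 40 N, if the wrist force passes 120 N, or if a joint passes its speed limit or range.

## Working session

There is one attempt and no reset: what is moved stays moved. The work goes in short steps, Python scripts to look and compute and a tool call to move; the robot and the scene stay as the last step left them, time stands still between calls to the robot, and variables do not carry over. Pictures are saved under pics/ and viewed, at most 13 in all, crops included, and the job is handed in when it is done.

Besides the shell and the picture viewer there is one more tool, called after ">>>" as name(argument=value, ...) on one line, values as JSON. move_arm: Moves the arm, as the interface text tells. Its arguments: {"type":"object","properties":{"steps":{"type":"array"}},"required":["steps"]}

```bash
mkdir -p pics; ls; python3 - <<'E'
from workcell import ctrl,cams
import cv2,numpy as np
print(ctrl.get_obs())
for n in("scene","top"):
    d=cams.get_image(n); cv2.imwrite(f"pics/{n}0.png",d["image"][:,:,::-1])
    print(n,d["camera_matrix"].tolist(),d["xyz"],np.round(d["rotation"],4).tolist())
    for t in["press","drawer_handle","catch_tab","catch_hinge","lever_grip","pad","model","glue_pot","tape_roll","spare_model","brush","loop_tool","scraper","small_tape"]:
        try:
            r=cams.boxes_of(n,t); print(t,[(np.round(x["rect"]).tolist(),round(x["p"],2)) for x in r[:2]])
        except Exception as e: print(t,e)
E
```

```text
pics
{'t': 0.0, 'qpos': array([-1.18798872e+00,  4.23839684e-01,  1.63068233e+00,  1.62601457e-05,
        1.08862736e+00, -1.90217988e-02]), 'qvel': array([ 0.00097671,  0.00076059, -0.00162034,  0.00027858, -0.00172348,
        0.00190323]), 'joint_torque': array([-3.18892780e-04, -5.44608843e+01, -2.73673904e+01,  6.44085975e-02,
        2.27271288e-02, -1.47124433e-04]), 'ee_pos': array([ 244.2439895 , -574.68785   ,  221.90544955]), 'orientation': array([-3.07689731e+00, -6.26636512e-01,  4.19880663e-04]), 'ft_force': array([-0.01572356, -0.59330724,  0.24710342]), 'moment': array([-0.03427862,  0.00840272,  0.00287592]), 'grasp_force': 0.0, 'width': 87.99118576996608}
scene [[575.4135264041623, 0.0, 321.8953300280789], [0.0, 575.4135264041623, 242.32011991172027], [0.0, 0.0, 1.0]] [1253.47133353 -514.38946331 1509.54942803] [-2.3392, -1.1271, 0.3288]
press [([297.0, 296.0, 104.0, 161.0], 0.58), ([279.0, 304.0, 30.0, 39.0], 0.19)]
drawer_handle [([319.0, 280.0, 48.0, 69.0], 0.88)]
catch_tab [([279.0, 304.0, 32.0, 36.0], 0.96)]
catch_hinge [([296.0, 295.0, 100.0, 160.0], 0.65)]
l
[... 988 characters left out ...]
, 208.0, 144.0, 147.0], 0.82), ([455.0, 242.0, 30.0, 28.0], 0.4)]
lever_grip [([392.0, 258.0, 47.0, 40.0], 0.9)]
pad [([158.0, 261.0, 55.0, 34.0], 0.45)]
model [([344.0, 235.0, 63.0, 59.0], 0.8), ([371.0, 206.0, 148.0, 150.0], 0.72)]
glue_pot [([455.0, 241.0, 30.0, 30.0], 0.77), ([344.0, 237.0, 89.0, 89.0], 0.16)]
tape_roll [([392.0, 301.0, 41.0, 47.0], 0.55)]
spare_model [([159.0, 259.0, 56.0, 34.0], 0.97)]
brush [([513.0, 299.0, 32.0, 87.0], 0.66), ([394.0, 232.0, 50.0, 83.0], 0.61)]
loop_tool [([177.0, 216.0, 51.0, 8.0], 0.92), ([157.0, 260.0, 59.0, 31.0], 0.6)]
scraper [([492.0, 217.0, 26.0, 47.0], 0.88)]
small_tape [([198.0, 317.0, 21.0, 18.0], 0.64), ([491.0, 219.0, 30.0, 46.0], 0.41)]
```

```bash
python3 - <<'E'
import cv2
a=cv2.imread("pics/scene0.png")[170:410,140:460]
b=cv2.imread("pics/top0.png")[110:350,280:600]
cv2.imwrite("pics/sc.png",cv2.resize(a,(800,600),interpolation=cv2.INTER_CUBIC))
cv2.imwrite("pics/tc.png",cv2.resize(b,(800,600),interpolation=cv2.INTER_CUBIC))
E
```

```text
(no output)
```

View pics/sc.png

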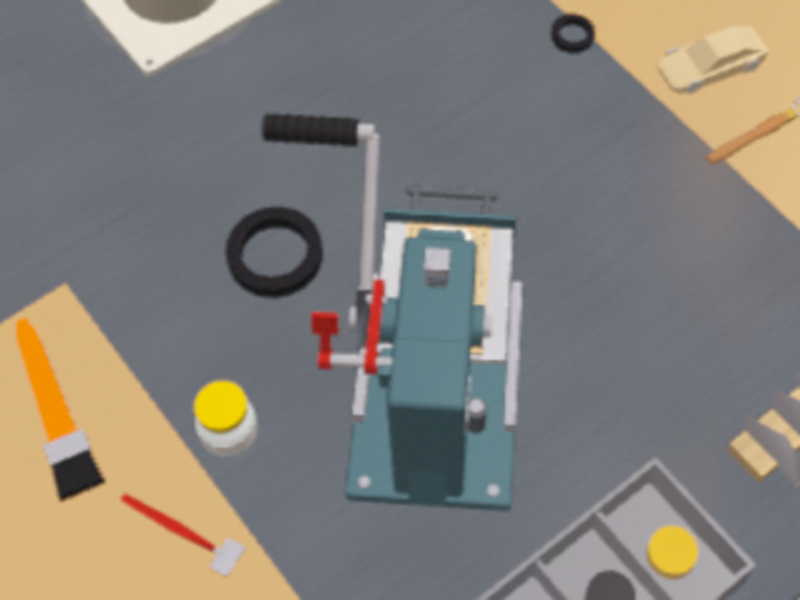

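View pics/tc.png

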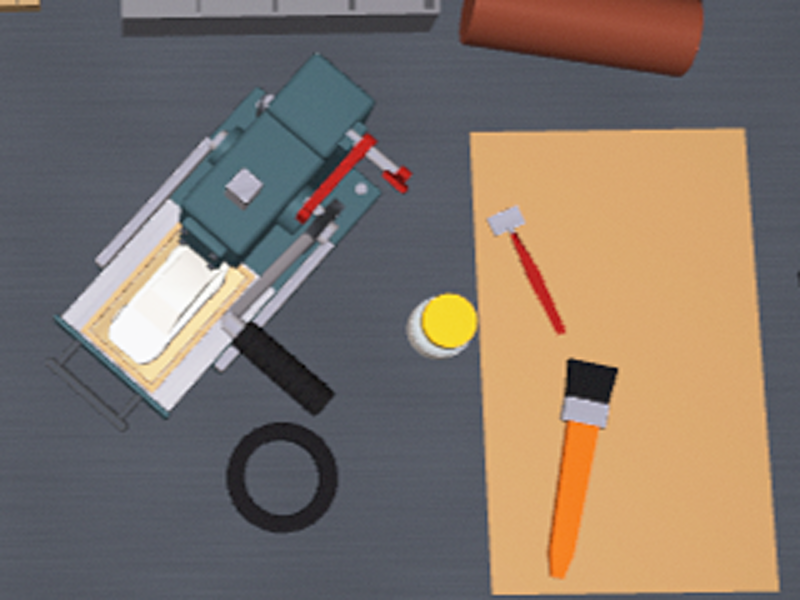

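```bash
cat > h.py <<'E'
import numpy as np
from scipy.spatial.transform import Rotation as R
from scipy.optimize import least_squares
K={"scene":(575.4135,321.8953,242.3201,[1253.47133353,-514.38946331,1509.54942803],[-2.3392,-1.1271,0.3288]),
"top":(608.8911,324.9303,242.349,[357.81842183,33.69638118,1624.5194037],[-2.1291,2.1576,-0.1473])}
def proj(n,p):
    f,cx,cy,t,r=K[n]; q=R.from_rotvec(r).inv().apply(np.asarray(p)-t); return np.array([cx+f*q[0]/q[2],cy+f*q[1]/q[2]])
def full(n,u): o=(140,170) if n=="scene" else (280,110); return np.array([o[0]+u[0]/2.5,o[1]+u[1]/2.5])
def ray(n,uv,z):
    f,cx,cy,t,r=K[n]; d=R.from_rotvec(r).apply([(uv[0]-cx)/f,(uv[1]-cy)/f,1]); t=np.array(t); return t+d*(z-t[2])/d[2]
def W(s,p): c,k=np.cos(s[2]),np.sin(s[2]); return np.array([s[0]+c*p[0]-k*p[1],s[1]+k*p[0]+c*p[1],p[2]])
E
cat > fit.py <<'E'
from h import *
obs=[("top",(-14,0,278),(244,187)),("scene",(-14,0,278),(438,253)),
("top",(135,38,255),(320,53)),("top",(135,-38,255),(374,103)),
("scene",(60,-38,255),(399,338)),("scene",(60,38,255),(470,342)),("scene",(135,-38,255),(390,402)),("scene",(135,38,255),(466,406)),
("scene",(140,-90,24),(347,492)),("scene",(140,90,24),(509,502)),("top",(140,-90,24),(380,190))]
g=[("top",(283,368)),("scene",(310,129))]; hd=[("top",(88,396)),("scene",(451,195))]
tab=[("top",(398,178)),("scene",(325,316))]
def res(s):
    r=[proj(n,W(s,p))-full(n,u) for n,p,u in obs]
    r+=[proj(n,W(s,(s[4],s[5],327)))-full(n,u) for n,u in g]
    r+=[proj(n,W(s,(s[3],0,52)))-full(n,u) for n,u in hd]
    r+=[proj(n,W(s,(s[6],s[7],305)))-full(n,u) for n,u in tab]
    return np.concatenate(r)
p0=ray("top",full("top",(244,187)),278)
s=min((least_squares(res,[p0[0],p0[1],y,-200,-150,-120,60,-100],loss="soft_l1") for y in np.arange(-3,3,.7)),key=lambda o:o.cost)
print(s.cost,np.round(s.x,3)); print(np.round(res(s.x).reshape(-1,2),1).tolist()); s=s.x
for k,p in dict(handle=(s[3],0,52),grip=(s[4],s[5],327),tab=(s[6],s[7],305)).items(): print(k,np.round(W(s,p),1))
for n,u,z in (("glue",(449,322),75),("tape",(283,478),24)): print(n,ray("top",full("top",u),z).round(1))
E
python3 fit.py
```

```text
20.36551636764382 [ 695.131  -84.53    -0.731 -232.749 -124.052 -135.36    74.791 -101.12 ]
[[-1.8, -0.6], [-1.3, 1.2], [-3.8, -2.1], [-0.3, -1.4], [-3.1, -2.7], [-0.4, -2.6], [-2.1, -0.0], [-0.4, 0.1], [-1.3, 0.5], [0.5, 0.3], [-0.5, 0.0], [-0.9, -0.2], [-1.1, 0.4], [-0.6, -1.4], [-1.4, -0.5], [-1.8, -0.1], [-1.4, 0.5]]
handle [521.8  70.9  52. ]
grip [ 512.4 -102.5  327. ]
tab [ 683.3 -209.7  305. ]
glue [ 587.2 -303.1   75. ]
tape [ 432.1 -133.3   24. ]
```

>>> move_arm(steps=[[[0,0,-0.6],-1,1],[[0,0,-0.6],-1,1],[[0,0,-0.6],-1,1],[[0,0,-0.6],-1,1],[[0,0,-0.6],-1,1],[[0,-0.8,0],0,1],[[0,-0.8,0],0,1],[[0,-0.8,0],0,1],[[0,-0.8,0],0,1],[[0,-0.8,0],0,1],[[0,-0.8,0],0,1],[[0,-0.8,0],0,1],[[0,-0.8,0],0,1],[[0,-0.8,0],0,1],[[0,0,0],0,1]])

```text
t: 2.75
ee_pos: [108.9, -452.6, 297.6]
orientation: [-2.869, -1.276, 0.0]
ft_force: [0.1, 0.7, 0.3]
width: 0.6
grasp_force: 0.0
```

```bash
cat > st.py <<'E'
from h import *
from workcell import ctrl
S=(695.1,-84.5,-0.731)
def st():
    o=ctrl.get_obs(); c,k=np.cos(S[2]),np.sin(S[2]); M=np.array([[c,k,0],[-k,c,0],[0,0,1]])
    p=M@(o["ee_pos"]-[S[0],S[1],0]); A=R.from_rotvec(o["orientation"]).as_matrix()
    print("t %.2f press"%o["t"],p.round(1),"F",(M@o["ft_force"]).round(1),"head",np.degrees(np.arctan2(A[1,0],A[0,0])).round(2),"w",round(o["width"],1),"g",round(float(o["grasp_force"]),1),"q",o["qpos"].round(2))
if __name__=="__main__": st()
E
python3 st.py
```

```text
t 2.75 press [-190.7 -665.4  297.6] F [-0.4  0.6  0.3] head 47.96 w 0.6 g 0.0 q [-1.36  0.09  1.89 -0.    1.16 -0.63]
```

>>> move_arm(steps=[[[1,0,0],0,1],[[1,0,0],0,1],[[1,0,0],0,1],[[1,0,0],0,1],[[1,0,0],0,1],[[1,0,0],0,1],[[1,0,0],0,1],[[1,0,0],0,1],[[1,0,0],0,1],[[1,0,0],0,1],[[1,0,0],0,1],[[1,0,0],0,1],[[1,0,0],0,1],[[1,0,0],0,1],[[1,0,0],0,1],[[1,0,0],0,1],[[1,0,0],0,1],[[1,0,0],0,1],[[1,0,0],0,1],[[0,0,0],0,1]])

```text
t: 4.42
ee_pos: [431.5, -99.4, 298.0]
orientation: [2.868, 1.282, 0.003]
ft_force: [-1.4, -1.0, 0.3]
width: 0.7
grasp_force: 0.0
```

```bash
python3 st.py
```

```text
t 4.42 press [-186.3 -187.1  298. ] F [-0.4 -1.6  0.3] head 48.17 w 0.7 g 0.0 q [-0.25  0.05  1.93  0.    1.15  0.48]
```

>>> move_arm(steps=[[[1,0,0],0,1],[[1,0,0],0,1],[[1,0,0],0,1],[[1,0,0],0,1],[[1,-0.95,0],0,1],[[1,-0.95,0],0,1],[[1,-0.95,0],0,1],[[1,-0.95,0],0,1],[[0,0,1],0,1],[[0,0,1],0,1],[[0,0,1],0,1],[[0,0,1],0,1],[[0,0,1],0,1],[[0,0,1],0,1],[[0,0,1],0,1],[[0,0,1],0,1],[[0,0,1],0,1],[[0,0,0],0,1]])

```text
t: 5.92
ee_pos: [489.0, 109.7, 68.9]
orientation: [-2.868, -1.278, 0.011]
ft_force: [-0.8, -0.6, 0.0]
width: 0.6
grasp_force: 0.0
```

```bash
python3 st.py; python3 - <<'E'
from workcell import cams
import cv2,numpy as np
a=cams.get_image("scene")["image"][170:410,140:460,::-1]; b=cams.get_image("top")["image"][110:350,230:550,::-1]
cv2.imwrite("pics/p1.png",np.hstack([cv2.resize(i,(400,300),interpolation=cv2.INTER_CUBIC) for i in(a,b)]))
E
```

```text
t 5.92 press [-283.1    7.    68.9] F [-0.2 -1.   0. ] head 48.01 w 0.6 g 0.0 q [ 0.2   0.49  1.99 -0.    0.67  0.93]
```

View pics/p1.png

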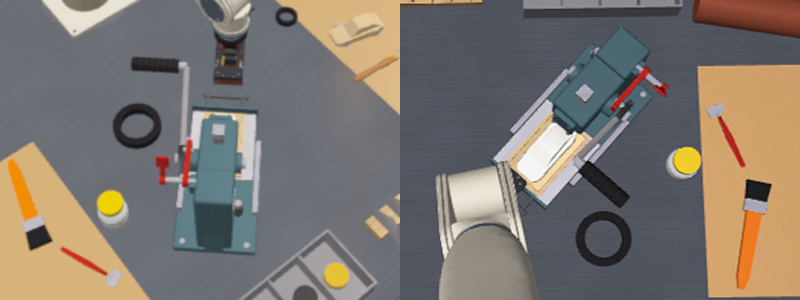

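>>> move_arm(steps=[[[0,0,0.7],0,1],[[0,0,0.7],0,1],[[0,0,0],0,1],[[0,0.4,0],0,1],[[0,0.4,0],0,1],[[0,0.4,0],0,1],[[0,0.4,0],0,1],[[0,0.4,0],0,1],[[0,0.4,0],0,1],[[0,0.4,0],0,1],[[0,0,0],0,1]])

```text
t: 6.93
ee_pos: [545.8, 62.3, 38.0]
orientation: [2.869, 1.276, 0.003]
ft_force: [-0.1, -0.0, 0.7]
width: 0.4
grasp_force: 0.0
```

```bash
python3 st.py
```

```text
t 6.93 press [-209.2    9.6   38. ] F [-0.1 -0.1  0.7] head 47.96 w 0.4 g 0.0 q [ 0.09  0.59  1.89 -0.    0.65  0.83]
```

>>> move_arm(steps=[[[0,0.2,0],0,1],[[0,0.2,0],0,1],[[0,0.2,0],0,1],[[0,0.2,0],0,1]])

```text
t: 7.27
ee_pos: [558.0, 50.1, 37.5]
orientation: [-2.869, -1.279, 0.002]
ft_force: [-2.7, 0.7, 1.3]
width: 0.4
grasp_force: 1.5
```

```bash
python3 st.py; python3 - <<'E'
from workcell import cams
import cv2,numpy as np
a=cams.get_image("scene")["image"][170:410,140:460,::-1]; b=cams.get_image("top")["image"][110:350,230:550,::-1]
cv2.imwrite("pics/p2.png",np.hstack([cv2.resize(i,(400,300),interpolation=cv2.INTER_CUBIC) for i in(a,b)]))
E
```

```text
t 7.27 press [-192.     8.7   37.5] F [-2.5 -1.3  1.3] head 48.04 w 0.4 g 1.5 q [0.07 0.61 1.87 0.   0.67 0.8 ]
```

View pics/p2.png

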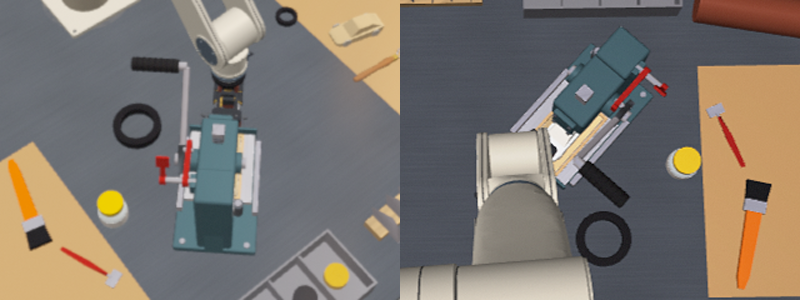

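>>> move_arm(steps=[[[0,0.2,0],0,1],[[0,0.2,0],0,1],[[0,0.2,0],0,1],[[0,0.2,0],0,1]])

```text
t: 7.7
ee_pos: [573.3, 36.7, 37.6]
orientation: [-2.869, -1.278, 0.001]
ft_force: [-2.1, 1.5, 1.1]
width: 0.2
grasp_force: 1.5
```

```bash
python3 st.py
```

```text
t 7.70 press [-171.6    8.9   37.6] F [-2.6 -0.3  1.1] head 48.03 w 0.2 g 1.5 q [ 0.04  0.62  1.84 -0.    0.69  0.78]
```

>>> move_arm(steps=[[[0,0.2,0],0,1],[[0,0.2,0],0,1]])

```text
t: 7.87
ee_pos: [577.0, 32.8, 37.4]
orientation: [-2.865, -1.271, 0.01]
ft_force: [-24.2, 40.9, 24.0]
width: 0.4
grasp_force: 22.8
```

>>> move_arm(steps=[[[0,0.2,0],0,1],[[0,0,0],0,1]])

```text
t: 8.03
ee_pos: [577.0, 32.9, 37.5]
orientation: [-2.859, -1.268, 0.018]
ft_force: [-27.0, 39.9, 25.7]
width: 0.5
grasp_force: 23.5
```

```bash
python3 st.py
```

```text
t 8.03 press [-166.3    8.5   37.5] F [-46.7  11.7  25.7] head 47.84 w 0.5 g 23.5 q [0.03 0.63 1.82 0.01 0.71 0.76]
```

>>> move_arm(steps=[[[0,-0.4,0],0,1],[[0,-0.4,0],0,1],[[0,-0.8,0],0,1],[[0,-0.8,0],0,1],[[0,0,-1],0,1],[[0,0,-1],0,1],[[0,0,-1],0,1],[[0,0,-1],0,1],[[0,0,-1],0,1],[[0,0,-1],0,1],[[0,0,-1],0,1],[[0,0,-1],0,1],[[0,0,-1],0,1],[[0,0,-1],0,1],[[0,0,-1],0,1],[[0,0,-1],0,1],[[0,0,-1],0,1],[[0,0,-0.6],0,1],[[0,0,0],0,1]])

```text
t: 9.62
ee_pos: [542.0, 66.6, 381.7]
orientation: [2.867, 1.276, 0.012]
ft_force: [0.7, -0.6, 0.5]
width: 0.7
grasp_force: 0.0
```

```bash
python3 st.py; python3 - <<'E'
from workcell import cams
import cv2,numpy as np
a=cams.get_image("scene")["image"][170:410,140:460,::-1]; b=cams.get_image("top")["image"][110:350,230:550,::-1]
cv2.imwrite("pics/p3.png",np.hstack([cv2.resize(i,(400,300),interpolation=cv2.INTER_CUBIC) for i in(a,b)]))
cv2.imwrite("pics/p3s.png",cv2.resize(a,(800,600),interpolation=cv2.INTER_CUBIC))
E
```

```text
t 9.62 press [-214.8   10.3  381.7] F [0.9 0.  0.5] head 47.98 w 0.7 g 0.0 q [ 0.1   0.15  1.63 -0.    1.35  0.83]
```

View pics/p3s.png

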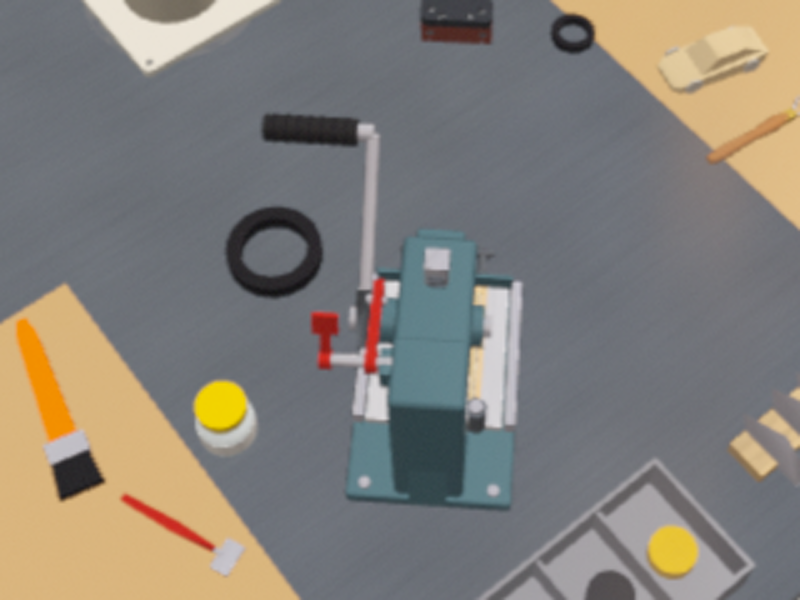

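>>> move_arm(steps=[[[0,1,0],0,1],[[0,1,0],0,1],[[0,1,0],0,1],[[0,1,0],0,1],[[0,1,0],0,1],[[0,1,0],0,1],[[0,1,0],0,1],[[-0.6,1,0],0,1],[[-1,1,0],0,1],[[-1,0.8,0],0,1],[[-1,0,0],0,1],[[-1,0,0],0,1],[[0,0,0],0,1],[[0,0,1],0,1],[[0,0,1],0,1],[[0,0,0.8],0,1],[[0,0,0],0,1]])

```text
t: 11.13
ee_pos: [642.4, -181.2, 301.1]
orientation: [-2.864, -1.276, 0.012]
ft_force: [-0.7, 0.7, 0.1]
width: 0.3
grasp_force: 0.0
```

```bash
python3 st.py; python3 - <<'E'
from workcell import cams
import cv2,numpy as np
a=cams.get_image("scene")["image"][170:410,140:460,::-1]; b=cams.get_image("top")["image"][110:350,280:600,::-1]
cv2.imwrite("pics/p4.png",np.hstack([cv2.resize(i,(400,300),interpolation=cv2.INTER_CUBIC) for i in(a,b)]))
E
```

```text
t 11.13 press [  25.3 -107.2  301.1] F [-0.9  0.1  0.1] head 48.02 w 0.3 g 0.0 q [-0.29  0.42  1.45  0.    1.28  0.44]
```

View pics/p4.png

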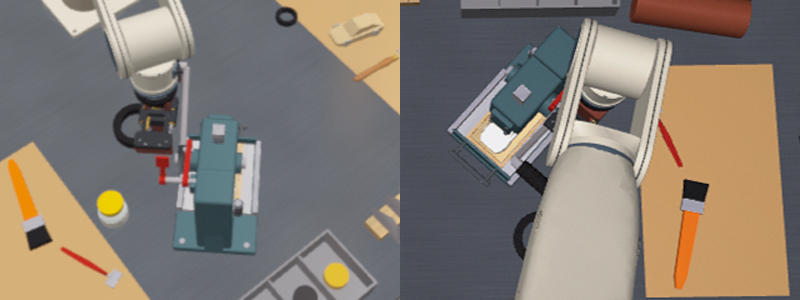

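>>> move_arm(steps=[[[0,0,0.8],0,1],[[0,0.4,0],0,1],[[0,0.4,0],0,1],[[0,0.4,0],0,1],[[0,0.4,0],0,1],[[0,0.4,0],0,1],[[0,0.4,0],0,1],[[0,0.4,0],0,1],[[0,0,0],0,1]])

```text
t: 11.98
ee_pos: [698.4, -230.6, 287.3]
orientation: [2.869, 1.277, 0.001]
ft_force: [-0.4, -0.7, -0.4]
width: 0.6
grasp_force: 0.0
```

```bash
python3 st.py
```

```text
t 11.98 press [ 100.  -106.6  287.3] F [ 0.2 -0.8 -0.4] head 47.98 w 0.6 g 0.0 q [-0.34  0.53  1.3  -0.    1.31  0.4 ]
```

>>> move_arm(steps=[[[0,0.3,0],0,1],[[0,0.2,0],0,1],[[0,0,0],0,1]])

```text
t: 12.23
ee_pos: [707.0, -238.2, 287.5]
orientation: [2.869, 1.278, 0.0]
ft_force: [-0.0, -0.6, -1.3]
width: 0.2
grasp_force: 0.0
```

```bash
python3 st.py; python3 - <<'E'
from workcell import cams
import cv2,numpy as np
a=cams.get_image("scene")["image"][170:410,140:460,::-1]
cv2.imwrite("pics/p5.png",cv2.resize(a,(640,480),interpolation=cv2.INTER_CUBIC))
E
```

```text
t 12.23 press [ 111.4 -106.5  287.5] F [ 0.4 -0.4 -1.3] head 48.01 w 0.2 g 0.0 q [-0.34  0.55  1.27 -0.    1.32  0.39]
```

View pics/p5.png

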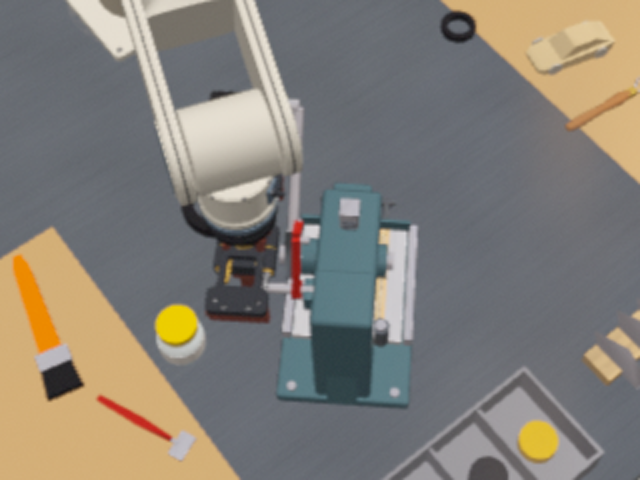

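```bash
python3 - <<'E'
from h import *
from workcell import cams
import cv2
S=(695.1,-84.5,-0.731)
for a in (0,.7,1,1.3):
    # hook tip initially horizontal forward
    t=(98-77*np.cos(a),-56,255+77*np.sin(a)); tab=(98+55*np.sin(a-.436),-100,255+55*np.cos(a-.436))
    print(a,[((proj("scene",W(S,p))-[140,170])*2).round() for p in(t,tab,(98,-56,255))])
d=cams.get_image("wrist"); cv2.imwrite("pics/w.png",d["image"][:,:,::-1])
E
```

```text
0 [array([301., 236.]), array([258., 254.]), array([295., 292.])]
0.7 [array([298., 229.]), array([254., 281.]), array([295., 292.])]
1 [array([296., 236.]), array([253., 296.]), array([295., 292.])]
1.3 [array([294., 248.]), array([253., 310.]), array([295., 292.])]
```

View pics/w.png

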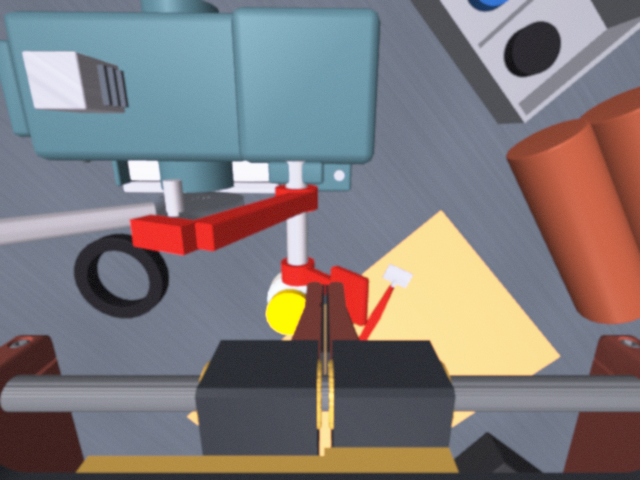

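>>> move_arm(steps=[[[0,0.3,0],0,1],[[0,0,0],0,1],[[0,0,0],0,1],[[0,-0.6,0],0,1],[[0,-0.8,0],0,1],[[0,0,-1],0,1],[[0,0,-1],0,1],[[0,0,-1],0,1],[[0,0,-1],0,1],[[-0.3,-1,0],0,0],[[-0.3,-1,0],0,0],[[-0.3,-1,0],0,0],[[-0.3,-1,0],0,0],[[0,-1,0],0,0],[[0,-1,0],0,0],[[0,-1,0],0,0],[[0,-1,0],0,0],[[0,0,0],0,0],[[0,0,0],0,0]])

```text
t: 13.92
ee_pos: [516.8, -107.2, 388.5]
orientation: [2.868, 1.279, 0.002]
ft_force: [1.3, -1.0, 0.3]
width: 63.7
grasp_force: 0.0
```

```bash
python3 st.py; python3 - <<'E'
from workcell import cams
import cv2,numpy as np
d=cams.get_image("wrist"); cv2.imwrite("pics/w2.png",d["image"][:,:,::-1])
a=cams.get_image("scene")["image"][170:410,140:460,::-1]
cv2.imwrite("pics/p6.png",np.hstack([cv2.resize(i,(400,300),interpolation=cv2.INTER_AREA) for i in(d["image"][:,:,::-1],a)]))
E
```

```text
t 13.92 press [-117.6 -135.9  388.5] F [1.7 0.1 0.3] head 48.09 w 63.7 g 0.0 q [-0.23  0.12  1.65 -0.    1.37  0.5 ]
```

View pics/p6.png

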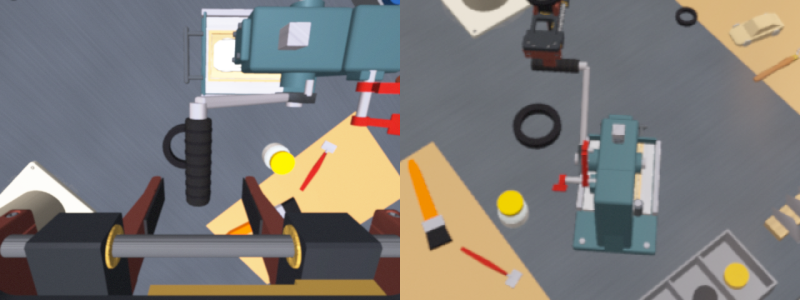

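>>> move_arm(steps=[[[-0.1,-0.2,0],0,0],[[0,0,0],0,0],[[0,0,0.8],0,0],[[0,0,0.8],0,0],[[0,0,0.8],0,0],[[0,0,0.8],0,0],[[0,0,0],0,0],[[0,0,0],0,0]])

```text
t: 14.68
ee_pos: [511.5, -106.3, 307.0]
orientation: [-2.869, -1.277, 0.003]
ft_force: [0.8, -0.6, 0.3]
width: 88.0
grasp_force: 0.0
```

```bash
python3 st.py; python3 - <<'E'
from workcell import cams
import cv2,numpy as np
d=cams.get_image("wrist"); cv2.imwrite("pics/w3.png",d["image"][:,:,::-1])
for t in("lever_grip",): print([(np.round(x["rect"]),x["p"]) for x in cams.boxes_of("wrist",t)[:2]])
print(d["camera_matrix"].tolist(),d["mount"].tolist())
E
```

```text
t 14.68 press [-122.1 -138.8  307. ] F [1.  0.1 0.3] head 48.0 w 88.0 g 0.0 q [-0.23  0.18  1.77  0.    1.2   0.51]
[(array([322., 293.,  71., 249.]), 0.66)]
[[350.3308739610406, 0.0, 324.7868157831332], [0.0, 350.3308739610406, 242.27626734714718], [0.0, 0.0, 1.0]] [[0.0002810744661067799, -0.9536936087883395, -0.30077968939643573, 82.94124342672276], [0.9999999571090793, 0.00024329436175374905, 0.00016306345781205833, 0.6409436918509148], [-8.233457498213435e-05, -0.3007797223286926, 0.9536936362673765, -163.57952239090923], [0.0, 0.0, 0.0, 1.0]]
```

View pics/w3.png

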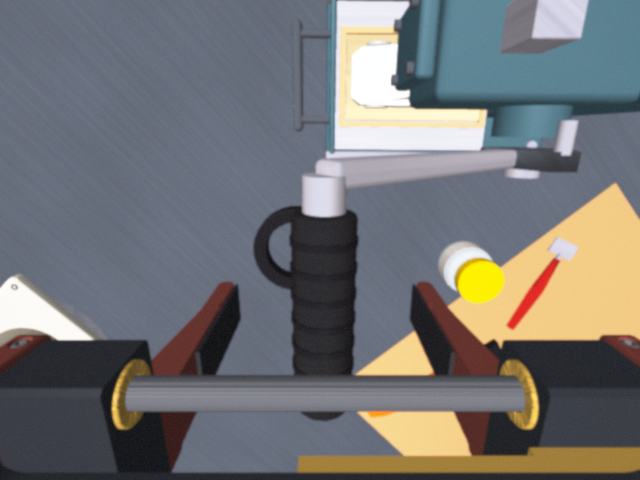

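>>> move_arm(steps=[[[0,0,0],0,1],[[0,0,0],0,1],[[0,0,0],0,1],[[0,0,0],0,1],[[0,0,0],0,1],[[0,0,0],0,1],[[0,0,0],0,1],[[0,0,0],0,1]])

```text
t: 15.45
ee_pos: [511.7, -106.1, 307.7]
orientation: [-2.87, -1.278, 0.0]
ft_force: [0.0, -0.4, 0.6]
width: 37.8
grasp_force: 0.0
```

```bash
python3 st.py; python3 - <<'E'
import numpy as np
# arc deltas relative to lever 0, in tool units (y=press x, z=-press z)
a=np.radians(40)-np.arange(0,1.21,.05)
x=-190*np.cos(a);z=190*np.sin(a)
print(np.c_[np.diff(x)/25,-np.diff(z)/25].round(2).tolist()); print((x-x[0]).round(1)[[4,8,12,16,20,23]],(z-z[0]).round(1)[[4,8,12,16,20,23]])
E
```

```text
t 15.45 press [-122.1 -138.5  307.7] F [ 0.3 -0.3  0.6] head 48.02 w 37.8 g 0.0 q [-0.23  0.18  1.77  0.    1.2   0.51]
[[-0.24, 0.3], [-0.22, 0.31], [-0.21, 0.32], [-0.19, 0.33], [-0.17, 0.34], [-0.16, 0.35], [-0.14, 0.35], [-0.12, 0.36], [-0.1, 0.37], [-0.08, 0.37], [-0.07, 0.37], [-0.05, 0.38], [-0.03, 0.38], [-0.01, 0.38], [0.01, 0.38], [0.03, 0.38], [0.05, 0.38], [0.07, 0.37], [0.09, 0.37], [0.1, 0.37], [0.12, 0.36], [0.14, 0.35], [0.16, 0.35], [0.17, 0.34]]
[-21.4 -36.1 -43.5 -43.5 -35.9 -25.4] [ -31.4  -66.3 -103.5 -141.5 -178.6 -205.1]
```

>>> move_arm(steps=[[[0,0,0],0,1],[[0,0,0],0,1],[[0,0,0],0,1],[[0,0,0],0,1],[[0,0,0],0,1],[[0,0,0],0,1]])

```text
t: 15.95
ee_pos: [511.1, -105.7, 307.4]
orientation: [-2.868, -1.278, 0.002]
ft_force: [-5.1, 4.4, 1.5]
width: 27.0
grasp_force: 30.0
```

```bash
python3 st.py
```

```text
t 15.95 press [-122.8 -138.6  307.4] F [-6.7 -0.1  1.5] head 48.02 w 27.0 g 30.0 q [-0.23  0.18  1.77  0.    1.2   0.51]
```

>>> move_arm(steps=[[[0,-0.24,0.3],0,1],[[0,-0.22,0.31],0,1],[[0,-0.21,0.32],0,1],[[0,-0.19,0.33],0,1],[[0,-0.17,0.34],0,1],[[0,-0.16,0.35],0,1],[[0,-0.14,0.35],0,1],[[0,-0.12,0.36],0,1],[[0,0,0],0,1]])

```text
t: 16.7
ee_pos: [484.4, -81.2, 240.6]
orientation: [-2.869, -1.278, 0.0]
ft_force: [-3.7, 4.1, 8.0]
width: 27.5
grasp_force: 30.0
```

```bash
python3 st.py
```

```text
t 16.70 press [-159.1 -138.2  240.6] F [-5.5  0.6  8. ] head 48.02 w 27.5 g 30.0 q [-0.19  0.2   1.9   0.    1.04  0.54]
```

>>> move_arm(steps=[[[0,-0.1,0.37],0,1],[[0,-0.08,0.37],0,1],[[0,-0.07,0.37],0,1],[[0,-0.05,0.38],0,1],[[0,-0.03,0.38],0,1],[[0,-0.01,0.38],0,1],[[0,0.01,0.38],0,1],[[0,0.03,0.38],0,1],[[0,0,0],0,1]])

```text
t: 17.45
ee_pos: [479.0, -76.4, 165.2]
orientation: [-2.869, -1.278, 0.001]
ft_force: [-2.8, 5.3, 7.1]
width: 27.7
grasp_force: 30.0
```

```bash
python3 st.py
```

```text
t 17.45 press [-166.3 -138.2  165.2] F [-5.6  2.1  7.1] head 48.01 w 27.7 g 30.0 q [-0.18  0.3   1.98  0.    0.86  0.55]
```

>>> move_arm(steps=[[[0,0.05,0.38],0,1],[[0,0.07,0.37],0,1],[[0,0.09,0.37],0,1],[[0,0.1,0.37],0,1],[[0,0.12,0.36],0,1],[[0,0.14,0.35],0,1],[[0,0,0],0,1]])

```text
t: 18.03
ee_pos: [489.6, -86.0, 110.3]
orientation: [-2.868, -1.277, 0.002]
ft_force: [-4.2, 6.8, 9.6]
width: 27.4
grasp_force: 30.0
```

```bash
python3 st.py
```

```text
t 18.03 press [-152.  -138.3  110.3] F [-7.7  2.2  9.6] head 48.0 w 27.4 g 30.0 q [-0.2   0.41  1.98  0.    0.75  0.53]
```

>>> move_arm(steps=[[[0,0.12,0.25],0,1],[[0,0.08,0.2],0,1],[[0,0,0],0,1],[[0,0,0],0,1]])

```text
t: 18.37
ee_pos: [492.4, -88.6, 100.2]
orientation: [-2.867, -1.276, 0.003]
ft_force: [-8.1, 8.8, 14.9]
width: 27.2
grasp_force: 30.0
```

```bash
python3 st.py
```

```text
t 18.37 press [-148.2 -138.4  100.2] F [-11.9   1.2  14.9] head 47.99 w 27.2 g 30.0 q [-0.2   0.43  1.98  0.    0.73  0.53]
```

>>> move_arm(steps=[[[0,0,0.16],0,1],[[0,0,0],0,1],[[0,0,0],0,1],[[0,0,0],0,1],[[0,0,0],0,1],[[0,0,0],0,1],[[0,0,0],0,1],[[0,0,0],0,1],[[0,0,0],0,1],[[0,0,0],0,1],[[0,0,0],0,1],[[0,0,0],0,1],[[0,0,0],0,1],[[0,0,0],0,1],[[0,0,0],0,1],[[0,0,0],0,1],[[0,0,0],0,1],[[0,0,0],0,1],[[0,0,0],0,1],[[0,0,0],0,1]])

```text
t: 20.03
ee_pos: [492.6, -88.7, 97.2]
orientation: [-2.868, -1.277, 0.002]
ft_force: [-11.2, 10.1, 24.8]
width: 27.2
grasp_force: 30.0
```

```bash
python3 st.py; python3 - <<'E'
from workcell import cams
import cv2,numpy as np
d=cams.get_image("wrist")["image"][:,:,::-1]
a=cams.get_image("scene")["image"][170:410,140:460,::-1]
cv2.imwrite("pics/p7.png",np.hstack([cv2.resize(i,(400,300),interpolation=cv2.INTER_AREA) for i in(d,a)]))
E
```

```text
t 20.03 press [-148.  -138.3   97.2] F [-15.1   0.1  24.8] head 48.0 w 27.2 g 30.0 q [-0.2   0.44  1.98  0.    0.72  0.53]
```

View pics/p7.png

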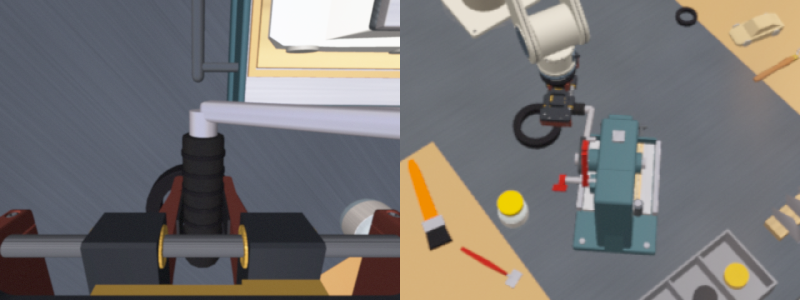

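>>> move_arm(steps=[[[0,0,0],0,1],[[0,0,0],0,1],[[0,0,0],0,1],[[0,0,0],0,1],[[0,0,0],0,1],[[0,0,0],0,1],[[0,0,0],0,1],[[0,0,0],0,1],[[0,0,0],0,1],[[0,0,0],0,1],[[0,0,0],0,1],[[0,0,0],0,1]])

```text
t: 21.13
ee_pos: [492.6, -88.7, 97.2]
orientation: [-2.868, -1.277, 0.002]
ft_force: [-10.0, 10.7, 24.8]
width: 27.4
grasp_force: 30.0
```

```bash
python3 st.py; python3 -c "
from workcell import ctrl
print(ctrl.close_job())"
```

```text
t 21.13 press [-148.  -138.3   97.2] F [-14.6   1.3  24.8] head 48.0 w 27.4 g 30.0 q [-0.2   0.44  1.98  0.    0.72  0.53]
the job is handed in; nothing more can be done
None
```

I pushed the bed home to its stop, flipped the catch back, and pulled the lever down to its stop by the grip. I held it there for over 2 s and handed the job in still holding; the hand-in gave no verdict, and nothing on the bench looked moved in the last picture.

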